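Put the hole saws away from behind the pipe pieces

ROBOT

A 6-joint arm with a two-finger parallel gripper is mounted at the origin on the work surface. World frame = base frame: x ahead of the robot, y to its left, z up, the work surface at z = 0. Lengths are in m, angles in rad, forces in N, time in s.
With the tool pointing down it reaches from about 0.375 to 0.9 m from the base axis. Payload 3.1 kg.
Tool frame: the origin (TCP) lies midway between the tips of the shut fingers; the grasp point (between the pads) lies 19 mm behind it; x points along the fingers, z is the direction in which the jaws open and shut, and the axes are right-handed (so a half turn about x gives the same grasp; the last joint's range is limited). The gripper opens to 85 mm and grips with 20 to 120 N. Pads are 22 mm wide; open, the fingers measure 114 mm over their backs; the gripper's body (76 mm by 85 mm) begins 54 mm behind the grasp point. The pads swing forward as they close: fully open they stand 13 mm farther back than shut.
Start: joints at [-1.488, 0.527, 1.433, -0, 1.181, -0.178], TCP at [0.161, -0.604, 0.231] pointing down, gripper open.
Joint ranges: [-3.08, 3.08], [-0.75, 2.2], [0.22, 2.44], [-1.43, 4.57], [0, 2.65], [-2.85, 2.85]. Speed limits (rad/s): [2.79, 2.79, 3.14, 3.14, 3.14, 3.14].

INTERFACE

Orientations are given as a unit quaternion [x, y, z, w].
In Python, from station import status, snapshot, camera_params, ticket gives the robot as it stands.
- The arm moves only by the tool arm_command, never from a script. Its argument "series" is a list that holds one entry, the list of rows, each a list of 4 numbers: the shift along the tool's x, y, z in mm, then the turn about the tool's x in rad. A call has 1 to 10 rows; each row shifts and turns the commanded pose from where the row before left it, along the tool's axes as they then stand; what a row does not reach is not made up. A row lasts 1/10 s, in which the tool goes at most 50 mm and 8.59 degrees, less where a joint would pass 70% of its speed; a pose out of reach is approached as far as the arm can. A call is refused whole if a number of a shift passes 50 or a number of a turn 0.15, either way. A call with a gripper value outside its range is refused whole. "jaw" is the opening in per cent of the stroke, from 0 (shut) to 100 (fully open), set as the call begins (left out, the last holds). The fingers move at their own pace and stop on an object; "force" is the grip in N (left out, the last holds). Time passes only in rows, so rows that do not move let the fingers close. It gives the time, the measured TCP pose, the force and the opening at its end, in the units of the state.
- status.sense(): the state, without advancing time (a new reading comes with each control period).
- snapshot(name): name is "scene" or "top"; returns the picture (400x640x3 uint8, red, green, blue); there is no depth.
- camera_params(name): a dict with "fovy" (degrees; the focal length in pixels is half the picture's height over the tangent of half this angle, whatever the lens; pixels are square), "cx", "cy" (the principal point, pixels), "k1" (the pictures are not rectified: a ray, as slopes to the right and down, at radius r is drawn at 1 + k1 r^2 times it, then the intrinsics apply), "extrinsics" (4x4, takes a point from camera to world coordinates). Camera axes: x right, y down, z forward; pixel columns grow to the right and rows downward; lengths in m; the calibration is good to about 2 mm. A picture is of the moment at which its call begins. camera_params takes no time and is no camera call.
- ticket.sign_off(): hands the job in, once; it reports no verdict.
The state is a dict: "t": time; "q": joint angles; "qd": joint speeds; "tau": joint torques, N m; "tcp_pos": TCP position; "tool_rot": TCP orientation; "force": force on the tool from outside, world axes, zero at the start; "ft_torque": the same for the moment, N m; "finger_gap": opening from 0.0 (shut) to 1.0 (fully open).
Only numpy, scipy, OpenCV 4.12 (cv2) and the standard library are available. Lean on these libraries where they do the work, as an engineer would, in place of code of your own. Each camera call takes 0.05 s, during which the arm holds its last target. There are 200 camera calls.

TASK

Two hole saws have been left at the back of the blue tray and belong in their clear-lidded case. First stand both pipe pieces that are in the way upright on the sheet of cardboard, then put each saw, boss up as it stands, down into the round pocket of the case that fits it (large saw in the large pocket, small in the small). Finish with the lid shut and each pipe piece standing again on the very spot in the tray it came from.

Things in the scene. Friction and masses are not known exactly. Their poses are not given: they have to be found in the camera images.
- tray: Blue sheet-steel tray fixed to the bench, 182 (x) by 236 mm (y); all sizes in mm. Origin: centre of its underside; +x towards its back wall. Floor 3 thick; back wall 60 high, sides 45, front lip 12. The pipe pieces stand in the front row, about x -28, y +-56; the saws behind them at about x +36, y +-56. Which is left and which right varies.
- cardboard: Flat sheet of brown cardboard fixed on the bench, 130 (x) by 220 mm (y), 4 mm thick, origin at the centre of its underside: the side area; both pipe pieces fit on it side by side, 110 mm apart along y.
- case: Hole saw case fixed to the bench: grey shell 150 (x) by 215 mm (y), walls 4 thick, 48 high; 70 high with the clear lid shut. Origin: centre of its underside. In it black foam, top at z 20, two round yellow-floored pockets, floors at z 8: large, 67 across, centre x -10, y +48; small, 48 across, centre x -10, y -50. Hinge line along y at x +75, z 48; lift tab on the -x side.
- case_lid (a joint): Opening angle of the clear lid, 0 shut to 1.95 rad, about the case's y axis: the -x edge rises and swings over towards +x. The hinge is stiff (0.3 N m): the lid (0.22 kg, rim 22 mm deep) stays at any angle; opening takes about 3 N at the tab. At 1.75 rad the pockets are free from above.
- lid_tab (a point): Point on the grey lift tab at the middle of the lid's free edge: a block 24 mm wide (along the hinge), 12 mm thick, standing 36 mm out from the edge; the point is at mid width and thickness, 20 mm out from it. Lid shut: x -95, y 0, z 54 mm in the case frame. Gripped across its width from above, it turns between the fingers as the lid swings (radius 170 mm).
- perf_tube: Perforated muffler core: plain steel tube with rows of small holes, 60 mm outside diameter, wall 3 mm, 130 mm tall, standing upright, open at both ends, about 0.35 kg. Origin: centre of its underside, z up along its axis.
- reducer: Steel pipe reducer, no holes: 66 mm diameter at the foot (to 25 mm up), tapering to 52 mm at 60 mm up, straight from there to its top at 115 mm; wall 3 mm, open at both ends, standing on the wide end, about 0.40 kg. Origin: centre of its underside, z up along its axis.
- saw_large: Large hole saw: steel cup 51 mm diameter, 42 mm tall, teeth down, with a boss 22 mm across and 8 mm tall on top (50 mm in all), 0.16 kg. Origin: centre of its underside, z up along its axis.
- saw_small: Small hole saw: steel cup 32 mm diameter, 42 mm tall, teeth down, with a boss 22 mm across and 8 mm tall on top (50 mm in all), 0.09 kg. Origin: centre of its underside, z up along its axis.
Things that resemble listed ones, but are neither listed nor needed, are in the scene too. Leave any pink or yellow look-alike of the saw_small alone.

How it is judged:
By the outcome, as a careful person would: the job done as asked, in the order asked, and still so for the second after the job is handed in, with the robot touching nothing.
It also fails if it takes over 152 s, if anything falls off the work surface, if the arm or the gripper's body presses on something with over 40 N, if the wrist force passes 120 N, or if a joint passes its speed limit or range.

## Working session

There is one attempt and no reset: what is moved stays moved. The work goes in short steps, Python scripts to look and compute and a tool call to move; the robot and the scene stay as the last step left them, time stands still between calls to the robot, and variables do not carry over. Pictures are saved under pics/ and viewed, about 12 in all and at most 16, crops included, and the job is handed in when it is done.

Besides the shell and the picture viewer there is one more tool, called after ">>>" as name(argument=value, ...) on one line, values as JSON. arm_command: Moves the arm, as the interface text tells. Its arguments: {"type":"object","properties":{"series":{"type":"array"},"jaw":{"type":"number"},"force":{"type":"number"}},"required":["series"]}

```bash
ls; mkdir -p pics; python3 - <<'E'
from station import status, snapshot, camera_params
import cv2
for n in("scene","top"):
    cv2.imwrite(f"pics/{n}0.png",snapshot(n)[:,:,::-1]); p=camera_params(n); print(n,p)
s=status.sense(); print(s)
E
```

```text
pics
scene {'fovy': 46.23621459260951, 'cx': 322.3896669918668, 'cy': 190.26140799190694, 'k1': -0.012684471295207118, 'extrinsics': array([[-0.89160674,  0.34032431, -0.29869179,  0.83862667],
       [ 0.45280169,  0.67423709, -0.58341664,  0.69465284],
       [ 0.00283821, -0.65542636, -0.75525375,  0.92520476],
       [ 0.        ,  0.        ,  0.        ,  1.        ]])}
top {'fovy': 46.300005203194154, 'cx': 320.68056689852, 'cy': 197.02166159587767, 'k1': -0.12028823723721904, 'extrinsics': array([[ 0.00534528, -0.98686692,  0.16144693,  0.29055404],
       [-0.9998421 , -0.00801057, -0.01586236,  0.06579039],
       [ 0.01694732, -0.16133665, -0.98675391,  1.35332549],
       [ 0.        ,  0.        ,  0.        ,  1.        ]])}
{'t': 0.1, 'q': array([-1.48847616e+00,  5.28394731e-01,  1.43377218e+00,  7.87150035e-06,
        1.18137610e+00, -1.78487270e-01]), 'qd': array([ 0.00144533, -0.00158166, -0.0040234 ,  0.00066773, -0.00018499,
        0.00130559]), 'tau': array([-7.26754661e-04, -4.43305135e+01, -1.78586841e+01, -1.88695140e-04,
        3.92073212e-03,  7.07798790e-06]), 'tcp_pos': array([ 0.16114819, -0.60321042,  0.23041886]), 'tool_rot': array([ 0.43125034,  0.56123273, -0.43022596,  0.56030936]), 'force': array([0.15946994, 0.01130428, 0.49549026]), 'ft_torque': array([-0.01046814, -0.04252364, -0.0096954 ]), 'finger_gap': 0.9972127746236581}
```

View pics/scene0.png

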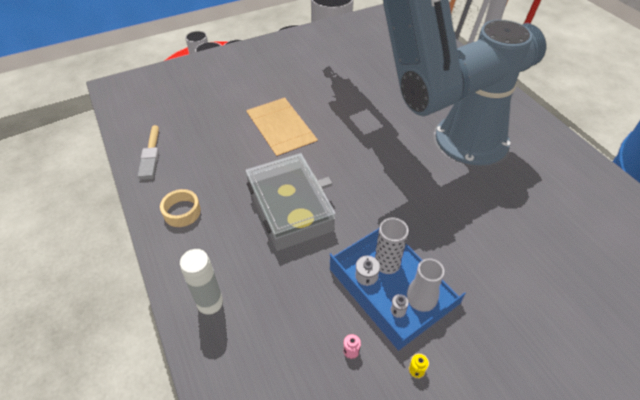

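View pics/top0.png

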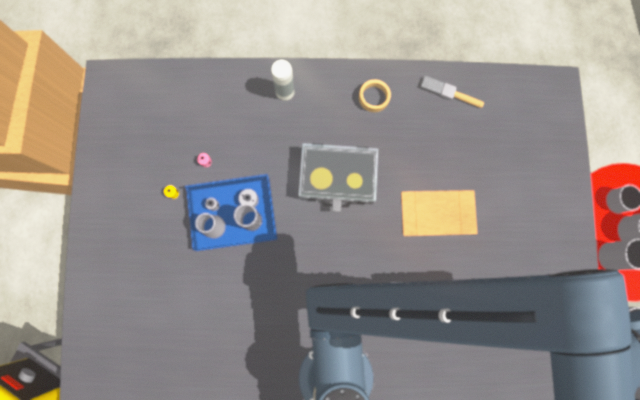

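```bash
cat > h.py <<'E'
import numpy as np, cv2
from station import status, snapshot, camera_params
def K(n):
    p=camera_params(n); f=200/np.tan(np.radians(p["fovy"]/2)); return p,f
def w2p(n,P):
    p,f=K(n); P=np.atleast_2d(P); T=np.linalg.inv(p["extrinsics"]); c=P@T[:3,:3].T+T[:3,3]
    s=c[:,:2]/c[:,2:]; s=s*(1+p["k1"]*(s**2).sum(1,keepdims=True)); return s*f+[p["cx"],p["cy"]]
def p2w(n,uv,z):
    p,f=K(n); d=(np.array(uv,float)-[p["cx"],p["cy"]])/f; s=d.copy()
    for _ in range(20): s=d/(1+p["k1"]*(s@s))
    E=p["extrinsics"]; r=E[:3,:3]@[*s,1]; o=E[:3,3]; return o+r*(z-o[2])/r[2]
def crop(n,u,v,w,h,k,name,img=None):
    im=snapshot(n) if img is None else img
    cv2.imwrite(f"pics/{name}.png",cv2.resize(im[v:v+h,u:u+w,::-1],None,fx=k,fy=k,interpolation=cv2.INTER_CUBIC))
def cam2(*pairs):
    pass
E
python3 - <<'E'
from h import *
a=cv2.imread("pics/top0.png");b=cv2.imread("pics/scene0.png")
A=cv2.resize(a[130:260,180:280],None,fx=4,fy=4,interpolation=cv2.INTER_CUBIC)
B=cv2.resize(b[215:345,325:467],None,fx=4,fy=4,interpolation=cv2.INTER_CUBIC)[:, :400*142//100]
B=B[:520,:]
o=np.hstack([A,B])[:, :]
o=o[:, :]; print(o.shape)
cv2.imwrite("pics/c1.png",cv2.resize(o,(int(o.shape[1]*.82),int(o.shape[0]*.82))))
C=a[135:245,290:490]; cv2.imwrite("pics/c2.png",cv2.resize(C,None,fx=4,fy=4,interpolation=cv2.INTER_CUBIC))
E
```

```text
(520, 968, 3)
```

View pics/c1.png

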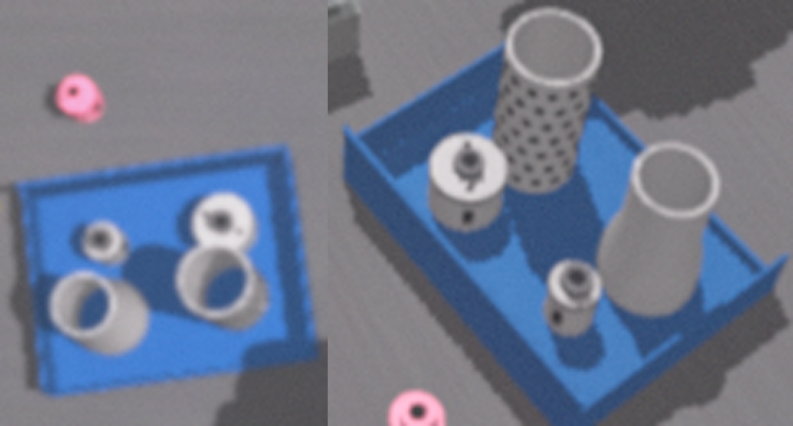

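View pics/c2.png

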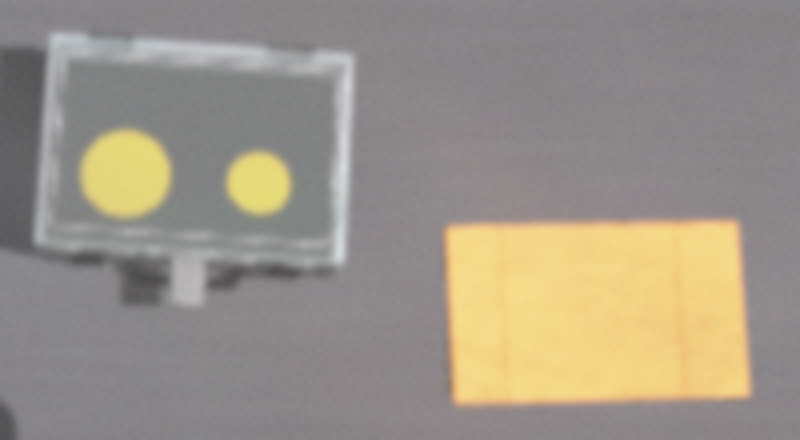

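```bash
python3 - <<'E'
from h import *
def t(x,y): return [180+x/3.28-.35,130+y/3.28-.35]
def s(x,y): return [325+(x-328)/3.28-.35,215+y/3.28-.35]
for nm,a,b,z in [("red",t(83,303),s(675,180),.118),("perf",t(215,280),s(553,48),.133),("Lcup",t(223,224),s(467,167),.045),("Sboss",t(100,238),s(577,277),.053)]:
    print(nm,p2w("top",a,z).round(4),p2w("scene",b,z).round(4))
for nm,a,z in [("TrayBL",t(18,185),.06),("TrayBR",t(288,148),.06),("TrayFL",t(48,393),.012),("TrayFR",t(318,353),.012)]: print(nm,p2w("top",a,z).round(4))
a=cv2.imread("pics/top0.png");b=cv2.imread("pics/scene0.png")
for n,im in(("top",a),("scene",b)):
    hsv=cv2.cvtColor(im,cv2.COLOR_BGR2HSV)
    m=cv2.inRange(hsv,(22,60,120),(35,255,255))
    k,l,st,c=cv2.connectedComponentsWithStats(m)
    for i in range(1,k):
        if st[i,4]>60: print(n,"yellow",st[i],c[i].round(1),p2w(n,c[i],.008).round(4))
    m=cv2.inRange(hsv,(8,60,120),(21,255,255))
    k,l,st,c=cv2.connectedComponentsWithStats(m)
    for i in range(1,k):
        if st[i,4]>1500: 
            print(n,"card",st[i],p2w(n,c[i],.004).round(4)); 
            cn=cv2.findContours((l==i).astype(np.uint8),0,2)[0][0]
            r=cv2.minAreaRect(np.array([p2w(n,q[0],.004)[:2]*1000 for q in cn],np.float32)); print(r)
def c(x,y): return [290+x/4-.37,135+y/4-.37]
for q,z in [((52,35),.07),((355,55),.07),((343,268),.07),((37,245),.07),((190,280),.06)]: print(p2w("top",c(*q),z).round(4))
E
```

```text
red [0.4227 0.3537 0.118 ] [0.4219 0.3546 0.118 ]
perf [0.4407 0.2444 0.133 ] [0.442  0.2457 0.133 ]
Lcup [0.5003 0.2518 0.045 ] [0.5021 0.2529 0.045 ]
Sboss [0.4859 0.3566 0.053 ] [0.4844 0.3572 0.053 ]
TrayBL [0.5305 0.4285 0.06  ]
TrayBR [0.5646 0.1956 0.06  ]
TrayFL [0.3545 0.4062 0.012 ]
TrayFR [0.3921 0.17   0.012 ]
top yellow [361  80  29  28 189] [375.   92.5] [ 0.8357 -0.1202  0.008 ]
top yellow [455  92  28  14 109] [469.   98.6] [ 0.8231 -0.4132  0.008 ]
top yellow [  0 133  21  19 174] [ 11.8 143. ] [0.6741 1.0123 0.008 ]
top yellow [310 167  23  23 415] [321.  177.9] [0.5674 0.0437 0.008 ]
top yellow [346 173  17  16 215] [354.3 180.4] [ 0.561  -0.0542  0.008 ]
top yellow [ 27 175  41   8 222] [ 48.4 178.1] [0.5622 0.8725 0.008 ]
top yellow [163 185  16  14 169] [170.6 191.6] [0.5231 0.4859 0.008 ]
top yellow [ 403  192   71   42 1724] [429.9 211.2] [ 0.4712 -0.2763  0.008 ]
top yellow [  0 385  19  15 153] [  6.2 394.4] [-0.0866  0.9682  0.008 ]
top yellow [ 32 388  28  12 194] [ 49.3 395.2] [-0.077   0.8264  0.008 ]
top card [    0    20    86   176 11506] [0.7812 0.93
[... 154 characters left out ...]
-0.333   0.004 ]
((468.4615478515625, -304.2254638671875), (135.5799560546875, 225.9366912841797), 1.665391206741333)
scene yellow [278 185  18  11 155] [286.2 190. ] [ 0.5593 -0.057   0.008 ]
scene yellow [288 209  25  15 250] [298.7 215.1] [0.5653 0.0324 0.008 ]
scene yellow [293 218  21  10 114] [303.8 223.3] [0.5647 0.0609 0.008 ]
scene yellow [409 353  20  26 370] [418.2 365.1] [0.5138 0.476  0.008 ]
scene card [ 246   97   72   59 2303] [ 0.4697 -0.2958  0.004 ]
((468.613037109375, -302.85003662109375), (133.87802124023438, 226.68853759765625), 1.6588847637176514)
[0.6543 0.0972 0.07  ]
[ 0.642  -0.1182  0.07  ]
[ 0.4888 -0.1073  0.07  ]
[0.5032 0.1058 0.07  ]
[ 0.481  -0.0011  0.06  ]
```

```bash
cat >> h.py <<'E'
from scipy.spatial.transform import Rotation as R
def pose():
    s=status.sense(); M=R.from_quat(s["tool_rot"]).as_matrix(); return s,s["tcp_pos"],M
def go(*wps):
    "tool-frame mm shift from the present pose through world waypoints (tool pointing down), and yaw of jaw"
    s,p,M=pose(); q=p
    print("t",round(s["t"],2),"tcp",(p*1e3).round(1),"gap",round(s["finger_gap"],3),"F",s["force"].round(1),"q1,q6",s["q"][[0,5]].round(2))
    print("jaw dir",np.degrees(np.arctan2(M[1,2],M[0,2])).round(2),"x",M[:,0].round(3))
    for w in wps:
        w=np.array(w,float)/1e3; print(w*1e3,"->",((M.T@(w-q))*1e3).round(1)); q=w
E
python3 -c "
from h import *
go([440,-200,231]); print(pose()[2].round(3))"
```

```text
t 0.1 tcp [ 161.1 -603.2  230.4] gap 0.997 F [0.2 0.  0.5] q1,q6 [-1.49 -0.18]
jaw dir -75.06 x [-0.     0.002 -1.   ]
[ 440. -200.  231.] -> [ 2.000e-01  3.734e+02 -3.177e+02]
[[-0.     0.966  0.258]
 [ 0.002  0.258 -0.966]
 [-1.     0.    -0.002]]
```

>>> arm_command(series=[[[0, 0, 0, 0.131], [0, 0, 0, 0.131], [0, 25, -36, 0], [0, 25, -36, 0], [0, 25, -36, 0], [0, 25, -36, 0], [0, 25, -36, 0], [0, 25, -36, 0], [0, 25, -36, 0], [0, 25, -36, 0]]], jaw=100)

```text
t: 1.1
tcp_pos: [0.3621, -0.3143, 0.2311]
tool_rot: [0.5, 0.5, -0.5, 0.499]
force: [1.1, -1.1, -0.6]
finger_gap: 1.004
```

```bash
python3 -c "
from h import *
go([441.3,245,231],[441.3,245,95])"
```

```text
t 1.1 tcp [ 362.1 -314.3  231.1] gap 1.004 F [ 1.1 -1.1 -0.6] q1,q6 [-0.95  0.62]
jaw dir -90.09 x [-0.  0. -1.]
[441.3 245.  231. ] -> [ 4.000e-01  7.830e+01 -5.595e+02]
[441.3 245.   95. ] -> [1.36e+02 0.00e+00 1.00e-01]
```

Motion model works (tool y = world x, tool z = −world y). On to the perforated tube.

>>> arm_command(series=[[[0, 15, -46, 0], [0, 15, -46, 0], [0, 15, -46, 0], [0, 15, -46, 0], [0, 19, -46, 0], [0, 0, -46, 0], [0, 0, -46, 0], [0, 0, -46, 0], [0, 0, -46, 0], [0, 0, -46, 0]]])

```text
t: 2.1
tcp_pos: [0.4406, 0.1457, 0.2312]
tool_rot: [-0.5, -0.5, 0.5, -0.5]
force: [0.6, -0.3, 0.1]
finger_gap: 1.0
```

>>> arm_command(series=[[[0, 0, -46, 0], [0, 0, -46, 0], [0, 0, -8, 0], [0, 0, 0, 0]]])

```text
t: 2.5
tcp_pos: [0.4406, 0.245, 0.2309]
tool_rot: [0.499, 0.501, -0.5, 0.501]
force: [-0.6, -0.2, 0.7]
finger_gap: 1.002
```

```bash
python3 - <<'E'
from h import *
go([441.3,245,231],[441.3,245,95])
a=snapshot("top");b=snapshot("scene")
A=cv2.resize(a[150:260,180:300],None,fx=4,fy=4);B=cv2.resize(b[150:260,340:420],None,fx=4,fy=4)
cv2.imwrite("pics/c3.png",np.hstack([A,B])[:,:,::-1])
E
```

```text
t 2.5 tcp [440.6 245.  230.9] gap 1.002 F [-0.6 -0.2  0.7] q1,q6 [0.29 1.85]
jaw dir -89.87 x [-0.001 -0.    -1.   ]
[441.3 245.  231. ] -> [-0.1  0.7  0. ]
[441.3 245.   95. ] -> [ 1.36e+02  1.00e-01 -1.00e-01]
```

View pics/c3.png

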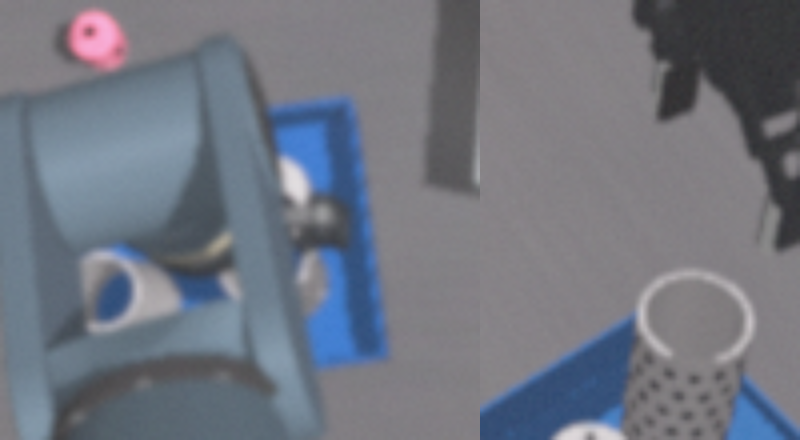

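>>> arm_command(series=[[[45, 0, 0, 0], [45, 0, 0, 0], [30, 0, 0, 0], [16, 0, 0, 0], [0, 0, 0, 0]]])

```text
t: 3.1
tcp_pos: [0.4397, 0.2414, 0.0932]
tool_rot: [-0.499, -0.5, 0.503, -0.498]
force: [-0.3, -0.4, 0.5]
finger_gap: 1.001
```

>>> arm_command(series=[[[0, 0, 0, 0], [0, 0, 0, 0], [0, 0, 0, 0], [0, 0, 0, 0], [0, 0, 0, 0], [0, 0, 0, 0], [0, 0, 0, 0], [0, 0, 0, 0]]], jaw=0, force=40)

```text
t: 3.9
tcp_pos: [0.4423, 0.2438, 0.0967]
tool_rot: [0.501, 0.499, -0.499, 0.501]
force: [-0.3, -1.9, 7.2]
finger_gap: 0.673
```

```bash
python3 - <<'E'
from h import *
go([470.1,-358.5,230])
print(w2p("scene",[.4406,.245,.244]))
E
```

```text
t 3.9 tcp [442.3 243.8  96.7] gap 0.673 F [-0.3 -1.9  7.2] q1,q6 [0.28 1.85]
jaw dir -90.02 x [ 0.003  0.    -1.   ]
[ 470.1 -358.5  230. ] -> [-133.3   28.5  602.3]
[[400.47508353 194.36512749]]
```

>>> arm_command(series=[[[-20, 0, 0, 0], [-40, 0, 0, 0], [-45, 0, 0, 0], [-30, 0, 20, 0], [0, 4, 40, 0], [0, 4, 46, 0], [0, 4, 46, 0], [0, 4, 46, 0], [0, 4, 46, 0], [0, 4, 46, 0]]])

```text
t: 4.9
tcp_pos: [0.4637, -0.0474, 0.2298]
tool_rot: [-0.5, -0.5, 0.5, -0.499]
force: [1.8, 0.5, -4.0]
finger_gap: 0.677
```

>>> arm_command(series=[[[0, 6, 46, 0], [0, 0, 46, 0], [0, 0, 46, 0], [0, 0, 46, 0], [0, 0, 46, 0], [0, 0, 46, 0], [0, 0, 30, 0], [0, 0, 7, 0], [0, 0, 0, 0], [0, 0, 0, 0]]])

```text
t: 5.9
tcp_pos: [0.4697, -0.3572, 0.2294]
tool_rot: [0.501, 0.501, -0.5, 0.498]
force: [-0.8, 0.4, -4.4]
finger_gap: 0.676
```

```bash
python3 - <<'E'
from h import *
go([470.1,-358.5,230])
a=snapshot("top");b=snapshot("scene")
A=cv2.resize(a[150:270,380:500],None,fx=3,fy=3);B=cv2.resize(b[20:180,220:360],None,fx=2.25,fy=2.25)
cv2.imwrite("pics/c4.png",np.hstack([A,B])[:,:,::-1])
E
```

```text
t 5.9 tcp [ 469.7 -357.2  229.4] gap 0.676 F [-0.8  0.4 -4.4] q1,q6 [-0.84  0.73]
jaw dir -90.05 x [-0.002  0.003 -1.   ]
[ 470.1 -358.5  230. ] -> [-0.6  0.4  1.3]
```

View pics/c4.png

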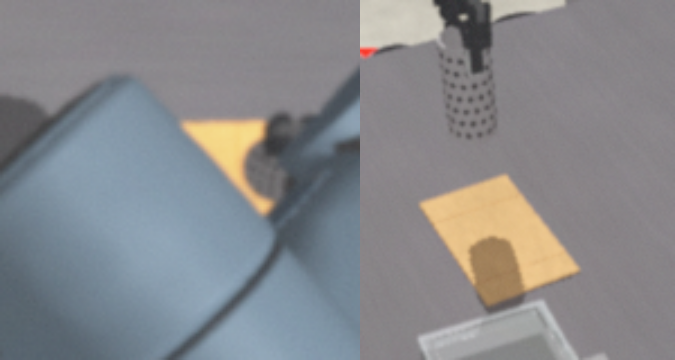

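>>> arm_command(series=[[[40, 0, 0, 0], [40, 0, 0, 0], [30, 0, 0, 0], [15, 0, 0, 0], [6, 0, 0, 0], [2, 0, 0, 0], [1, 0, 0, 0], [0, 0, 0, 0]]])

```text
t: 6.8
tcp_pos: [0.4706, -0.3578, 0.0979]
tool_rot: [0.5, 0.5, -0.5, 0.5]
force: [-0.4, 2.7, -0.8]
finger_gap: 0.675
```

>>> arm_command(series=[[[0, 0, 0, 0], [0, 0, 0, 0], [0, 0, 0, 0], [0, 0, 0, 0], [-20, 0, 0, 0], [-40, 0, 0, 0], [-45, 0, 0, 0], [-29, 0, 0, 0], [0, -8, -47, 0], [0, -8, -47, 0]]], jaw=100)

```text
t: 7.8
tcp_pos: [0.4553, -0.266, 0.2318]
tool_rot: [0.501, 0.497, -0.501, 0.501]
force: [0.1, -0.0, -0.2]
finger_gap: 1.001
```

>>> arm_command(series=[[[0, -8, -47, 0], [0, -8, -47, 0], [0, -8, -47, 0], [0, -8, -47, 0], [0, 0, -47, 0], [0, 0, -47, 0], [0, 0, -47, 0], [0, 0, -47, 0], [0, 0, -47, 0], [0, 0, -47, 0]]])

```text
t: 8.8
tcp_pos: [0.4232, 0.2068, 0.2306]
tool_rot: [0.501, 0.499, -0.5, 0.5]
force: [1.1, -0.9, 0.5]
finger_gap: 0.997
```

```bash
python3 - <<'E'
from h import *
go([422.3,354.2,230])
a=snapshot("top");b=snapshot("scene")
A=cv2.resize(a[150:270,380:500],None,fx=3,fy=3);B=cv2.resize(b[20:180,220:360],None,fx=2.25,fy=2.25)
cv2.imwrite("pics/c5.png",np.hstack([A,B])[:,:,::-1])
E
```

```text
t 8.8 tcp [423.2 206.8 230.6] gap 0.997 F [ 1.1 -0.9  0.5] q1,q6 [0.22 1.79]
jaw dir -90.07 x [ 0.001  0.    -1.   ]
[422.3 354.2 230. ] -> [   0.6   -1.1 -147.4]
```

View pics/c5.png

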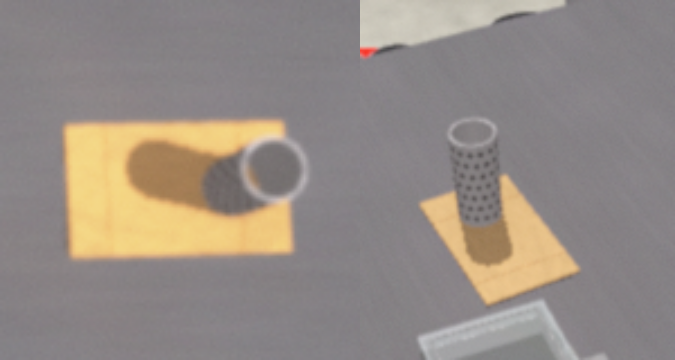

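>>> arm_command(series=[[[0, 0, -47, 0], [0, 0, -47, 0], [0, 0, -40, 0], [0, 0, -15, 0], [20, 0, 0, 0], [45, 0, 0, 0], [40, 0, 0, 0], [30, 0, 0, 0], [13, 0, 0, 0], [0, 0, 0, 0]]])

```text
t: 9.9
tcp_pos: [0.4227, 0.3524, 0.0808]
tool_rot: [-0.499, -0.5, 0.502, -0.499]
force: [0.3, 0.9, 0.3]
finger_gap: 0.995
```

>>> arm_command(series=[[[0, 0, 0, 0], [0, 0, 0, 0], [0, 0, 0, 0], [0, 0, 0, 0], [0, 0, 0, 0], [0, 0, 0, 0], [0, 0, 0, 0], [0, 0, 0, 0]]], jaw=0, force=40)

```text
t: 10.7
tcp_pos: [0.4246, 0.3546, 0.0843]
tool_rot: [0.502, 0.499, -0.499, 0.5]
force: [-0.4, 0.4, 5.9]
finger_gap: 0.601
```

```bash
python3 - <<'E'
from h import *
go([467,-248.5,230])
print(p2w("top",[471.4,206.3],.134),p2w("scene",[220+112/2.25-.3,20+132/2.25-.3],.134))
E
```

```text
t 10.7 tcp [424.6 354.6  84.3] gap 0.601 F [-0.4  0.4  5.9] q1,q6 [0.49 2.07]
jaw dir -90.07 x [ 0.004  0.002 -1.   ]
[ 467.  -248.5  230. ] -> [-146.6   43.7  602.7]
[ 0.46811698 -0.35827675  0.134     ] [ 0.46969335 -0.35667117  0.134     ]
```

>>> arm_command(series=[[[-20, 0, 0, 0], [-45, 0, 0, 0], [-45, 0, 0, 0], [-38, 0, 20, 0], [0, 5, 40, 0], [0, 5, 46, 0], [0, 5, 46, 0], [0, 5, 46, 0], [0, 5, 46, 0], [0, 5, 46, 0]]])

```text
t: 11.7
tcp_pos: [0.452, 0.0622, 0.2303]
tool_rot: [-0.5, -0.5, 0.5, -0.5]
force: [0.6, -0.2, -4.5]
finger_gap: 0.6
```

>>> arm_command(series=[[[0, 5, 46, 0], [0, 5, 46, 0], [0, 5, 46, 0], [0, 0, 46, 0], [0, 0, 46, 0], [0, 0, 46, 0], [0, 0, 30, 0], [0, 0, 7, 0], [0, 0, 0, 0], [0, 0, 0, 0]]])

```text
t: 12.7
tcp_pos: [0.4667, -0.2475, 0.2298]
tool_rot: [0.5, 0.501, -0.5, 0.499]
force: [-0.1, -0.4, -5.3]
finger_gap: 0.594
```

>>> arm_command(series=[[[45, 0, 0, 0], [45, 0, 0, 0], [30, 0, 0, 0], [15, 0, 0, 0], [8, 0, 0, 0], [3, 0, 0, 0], [1, 0, 0, 0], [0, 0, 0, 0]]])

```text
t: 13.5
tcp_pos: [0.4669, -0.2468, 0.0855]
tool_rot: [0.5, 0.501, -0.5, 0.499]
force: [-3.6, 3.1, 6.9]
finger_gap: 0.594
```

>>> arm_command(series=[[[0, 0, 0, 0], [0, 0, 0, 0], [0, 0, 0, 0], [0, 0, 0, 0], [-20, 0, 0, 0], [-45, 0, 0, 0], [-45, 0, 0, 0], [-37, 0, 0, 0], [0, 3, -45, 0], [0, 3, -46, 0]]], jaw=100)

```text
t: 14.5
tcp_pos: [0.4749, -0.159, 0.232]
tool_rot: [0.502, 0.497, -0.501, 0.5]
force: [0.3, 0.9, -0.2]
finger_gap: 0.999
```

>>> arm_command(series=[[[0, 3, -46, 0], [0, 0, -46, 0], [0, 0, -46, 0], [0, 0, -20, 0], [30, 0, 0, 0.061], [40, 0, 0, 0], [0, 0, 0, 0]]], jaw=60)

```text
t: 15.2
tcp_pos: [0.4735, 0.0008, 0.1568]
tool_rot: [-0.513, -0.487, 0.517, -0.481]
force: [-1.1, -0.1, 0.1]
finger_gap: 0.6
```

```bash
python3 - <<'E'
from h import *
go([477,0,160],[477,0,38])
a=snapshot("top");b=snapshot("scene")
A=cv2.resize(a[130:250,310:480],None,fx=2.5,fy=2.5);B=cv2.resize(b[70:230,220:360],None,fx=2.5,fy=2.5)
A=np.vstack([A,np.zeros((100,425,3),np.uint8)])
cv2.imwrite("pics/c6.png",np.hstack([A,B])[:,:,::-1])
E
```

```text
t 15.2 tcp [473.5   0.8 156.8] gap 0.6 F [-1.1 -0.1  0.1] q1,q6 [-0.23  1.4 ]
jaw dir -93.53 x [-0.01   0.002 -1.   ]
[477.   0. 160.] -> [-3.3  3.5  0.6]
[477.   0.  38.] -> [122.    1.2   0.2]
```

View pics/c6.png

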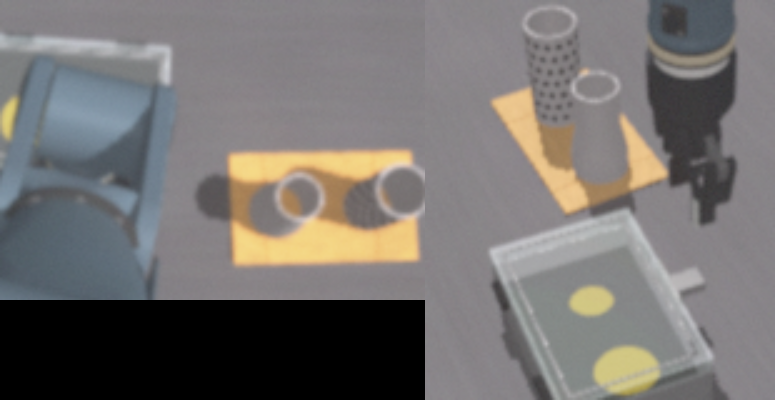

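```bash
python3 - <<'E'
from h import *
go([477,0,38])
for q in [(688,284),(706,281),(672,287)]: print(p2w("scene",[220+(q[0]-425)/2.5-.3,70+q[1]/2.5-.3],.06).round(4))
b=snapshot("scene")
cv2.imwrite("pics/c7.png",cv2.resize(b[160:210,295:345,::-1],None,fx=8,fy=8,interpolation=cv2.INTER_CUBIC))
E
```

```text
t 15.3 tcp [ 4.767e+02 -3.000e-01  1.602e+02] gap 0.599 F [-0.2 -0.1 -0.2] q1,q6 [-0.24  1.4 ]
jaw dir -93.57 x [-0.002  0.    -1.   ]
[477.   0.  38.] -> [122.2   0.5  -0.3]
[0.4806 0.0087 0.06  ]
[0.4628 0.0132 0.06  ]
[0.4965 0.0052 0.06  ]
```

View pics/c7.png

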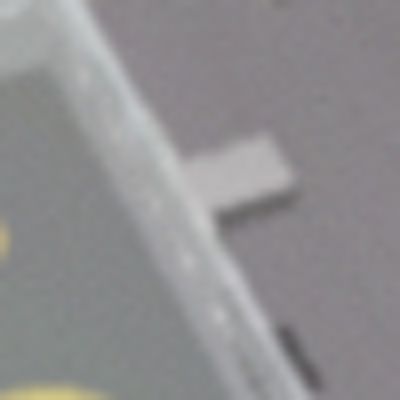

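>>> arm_command(series=[[[40, 1, 0, 0], [40, 0, 0, 0], [28, 0, 0, 0], [12, 0, 0, 0], [0, 0, 0, 0], [0, 0, 0, 0]]])

```text
t: 15.95
tcp_pos: [0.4793, -0.0007, 0.0417]
tool_rot: [0.516, 0.483, -0.515, 0.485]
force: [-0.3, -0.1, 0.6]
finger_gap: 0.597
```

>>> arm_command(series=[[[0, 0, 0, 0], [0, 0, 0, 0], [0, 0, 0, 0], [0, 0, 0, 0], [0, 0, 0, 0], [0, 0, 0, 0]]], jaw=0, force=40)

```text
t: 16.55
tcp_pos: [0.4791, 0.0013, 0.0421]
tool_rot: [0.517, 0.483, -0.514, 0.484]
force: [1.6, 9.5, 7.0]
finger_gap: 0.274
```

```bash
python3 - <<'E'
from h import *
go([477,0,38])
# arc: rotate grasp point about hinge, case x/z, mm
h=np.array([75,48.]); p0=np.array([-96.5,57.]); prev=p0
for th in np.arange(.125,1.80,.125):
    d=p0-h; c,s=np.cos(th),np.sin(th)
    p=h+[c*d[0]+s*d[1],-s*d[0]+c*d[1]]; print(round(th,3),"x(down)",round(-(p-prev)[1],1),"y",round((p-prev)[0],1)); prev=p
E
```

```text
t 16.55 tcp [479.1   1.3  42.1] gap 0.274 F [1.6 9.5 7. ] q1,q6 [-0.23  1.4 ]
jaw dir -93.67 x [ 0.004  0.001 -1.   ]
[477.   0.  38.] -> [ 4.1 -2.   1.4]
0.125 x(down) -21.3 y 2.5
0.25 x(down) -20.8 y 5.1
0.375 x(down) -20.0 y 7.7
0.5 x(down) -18.9 y 10.1
0.625 x(down) -17.5 y 12.4
0.75 x(down) -15.8 y 14.5
0.875 x(down) -13.9 y 16.3
1.0 x(down) -11.8 y 17.9
1.125 x(down) -9.4 y 19.3
1.25 x(down) -7.0 y 20.3
1.375 x(down) -4.4 y 21.0
1.5 x(down) -1.7 y 21.4
1.625 x(down) 0.9 y 21.4
1.75 x(down) 3.6 y 21.1
```

>>> arm_command(series=[[[-10, 1, -1, 0], [-11, 1.5, 0, 0], [-21, 5, 0, 0], [-20, 8, 0, 0], [-19, 10, 0, 0], [-17.5, 12.5, 0, 0], [-16, 14.5, 0, 0], [-14, 16.5, 0, 0], [-12, 18, 0, 0], [-9.5, 19, 0, 0]]])

```text
t: 17.55
tcp_pos: [0.5802, -0.0048, 0.1903]
tool_rot: [-0.513, -0.487, 0.517, -0.482]
force: [-1.7, 1.3, -7.1]
finger_gap: 0.269
```

>>> arm_command(series=[[[-7, 20.5, 0, 0], [-4.5, 21, 0, 0], [-1.5, 21.5, 0, 0], [1, 21.5, 0, 0], [3.5, 21, 0, 0], [1, 5, 0, 0], [0, 0, 0, 0], [0, 0, 0, 0]]])

```text
t: 18.35
tcp_pos: [0.6942, -0.0118, 0.199]
tool_rot: [0.516, 0.484, -0.514, 0.484]
force: [-0.2, 5.2, 4.5]
finger_gap: 0.268
```

```bash
python3 - <<'E'
from h import *
go([680,0,38])
a=snapshot("top");b=snapshot("scene")
A=cv2.resize(a[90:230,290:410],None,fx=2.5,fy=2.5);B=cv2.resize(b[90:230,220:360],None,fx=2.5,fy=2.5)
cv2.imwrite("pics/c8.png",np.hstack([A,B])[:,:,::-1])
E
```

```text
t 18.35 tcp [694.2 -11.8 199. ] gap 0.268 F [-0.2  5.2  4.5] q1,q6 [-0.18  1.45]
jaw dir -93.56 x [ 0.002  0.001 -1.   ]
[680.   0.  38.] -> [161.  -15.2 -10.6]
```

View pics/c8.png

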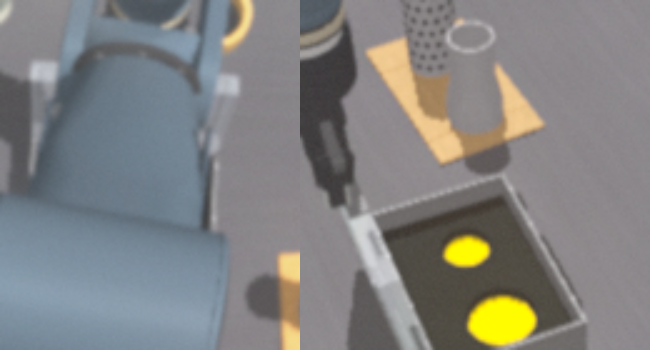

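>>> arm_command(series=[[[0, 0, 0, 0], [0, 0, 0, 0], [0, 0, 0, 0], [-35, 0, 0, 0], [-35, 0, 0, 0], [0, 0, 0, -0.061], [0, -28, -38, 0], [0, -28, -38, 0], [0, -28, -38, 0], [0, -28, -38, 0]]], jaw=80)

```text
t: 19.45
tcp_pos: [0.581, 0.1398, 0.2676]
tool_rot: [-0.5, -0.499, 0.501, -0.5]
force: [0.1, 0.4, -0.8]
finger_gap: 0.799
```

>>> arm_command(series=[[[0, -28, -38, 0], [0, -28, -38, 0], [0, -24, -36, 0], [45, 0, 0, 0], [45, 0, 0, 0], [40, 0, 0, 0], [15, 0, 0, 0], [0, 0, 0, 0], [0, 0, 0, 0]]])

```text
t: 20.35
tcp_pos: [0.5029, 0.2513, 0.1231]
tool_rot: [0.5, 0.499, -0.5, 0.5]
force: [0.4, -0.7, 0.3]
finger_gap: 0.797
```

```bash
python3 - <<'E'
from h import *
go([501.2,252.3,120],[501.2,252.3,21])
a=snapshot("top");b=snapshot("scene")
for n,im in(("top",a),("scene",b)):
    hsv=cv2.cvtColor(im,cv2.COLOR_RGB2HSV); m=cv2.inRange(hsv,(22,120,120),(35,255,255)); k,l,st,c=cv2.connectedComponentsWithStats(m)
    for i in range(1,k):
        P=p2w(n,c[i],.008)
        if st[i,4]>60 and abs(P[1])<.15: print(n,"yellow",st[i],P.round(4))
A=cv2.resize(a[160:260,180:280],None,fx=4,fy=4);B=cv2.resize(b[225:325,330:430],None,fx=4,fy=4)
cv2.imwrite("pics/c9.png",np.hstack([A,B])[:,:,::-1])
E
```

```text
t 20.35 tcp [502.9 251.3 123.1] gap 0.797 F [ 0.4 -0.7  0.3] q1,q6 [0.26 1.84]
jaw dir -90.08 x [ 0.001 -0.    -1.   ]
[501.2 252.3 120. ] -> [ 3.1 -1.7 -1. ]
[501.2 252.3  21. ] -> [99.  -0.1 -0. ]
top yellow [309 166  24  25 463] [0.5674 0.0449 0.008 ]
top yellow [346 172  17  18 246] [ 0.5614 -0.0532  0.008 ]
scene yellow [277 184  19  13 194] [ 0.5597 -0.0563  0.008 ]
scene yellow [287 208  28  21 442] [0.5656 0.0416 0.008 ]
```

View pics/c9.png

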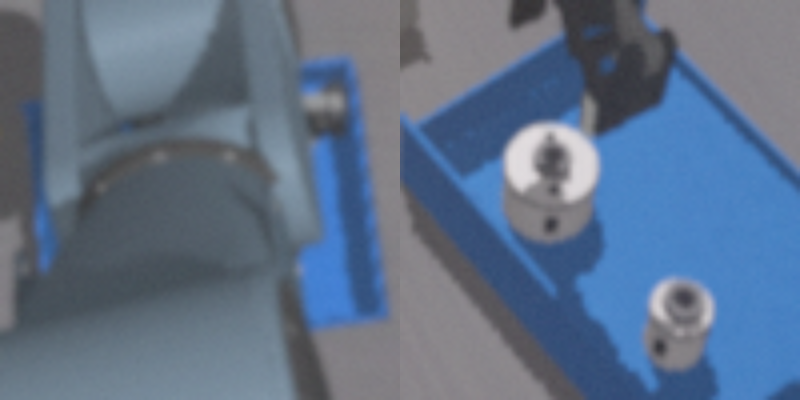

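>>> arm_command(series=[[[35, 0, 0, 0], [35, 0, 0, 0], [20, 0, 0, 0], [8, 0, 0, 0], [1, 0, 0, 0], [0, 0, 0, 0], [0, 0, 0, 0]]])

```text
t: 21.15
tcp_pos: [0.5035, 0.2518, 0.0253]
tool_rot: [0.501, 0.499, -0.499, 0.5]
force: [-0.0, 0.3, 0.7]
finger_gap: 0.795
```

>>> arm_command(series=[[[0, 0, 0, 0], [0, 0, 0, 0], [0, 0, 0, 0], [0, 0, 0, 0], [0, 0, 0, 0], [0, 0, 0, 0], [0, 0, 0, 0]]], jaw=0, force=40)

```text
t: 21.85
tcp_pos: [0.5032, 0.2518, 0.0253]
tool_rot: [0.501, 0.499, -0.499, 0.5]
force: [-1.2, -0.0, 5.1]
finger_gap: 0.567
```

>>> arm_command(series=[[[-10, 0, 0, 0], [-35, 0, 0, 0], [-45, 0, 0, 0], [-28, 6, 20, 0], [0, 10, 36, 0], [0, 15, 45, 0], [0, 15, 45, 0], [0, 15, 45, 0], [0, 4, 18, 0], [0, 0, 0, 0]]])

```text
t: 22.85
tcp_pos: [0.5681, 0.0392, 0.1424]
tool_rot: [0.502, 0.498, -0.501, 0.499]
force: [-0.2, -0.2, -0.9]
finger_gap: 0.571
```

```bash
python3 - <<'E'
from h import *
go([566.4,43.2,139],[566.4,43.2,26.5])
b=snapshot("scene")
cv2.imwrite("pics/c10.png",cv2.resize(b[120:250,230:390],None,fx=4,fy=4)[:,:,::-1])
E
```

```text
t 22.85 tcp [568.1  39.2 142.4] gap 0.571 F [-0.2 -0.2 -0.9] q1,q6 [-0.13  1.45]
jaw dir -90.32 x [ 0.001 -0.001 -1.   ]
[566.4  43.2 139. ] -> [ 3.4 -1.8 -3.9]
[566.4  43.2  26.5] -> [ 1.125e+02 -2.000e-01 -1.000e-01]
```

View pics/c10.png

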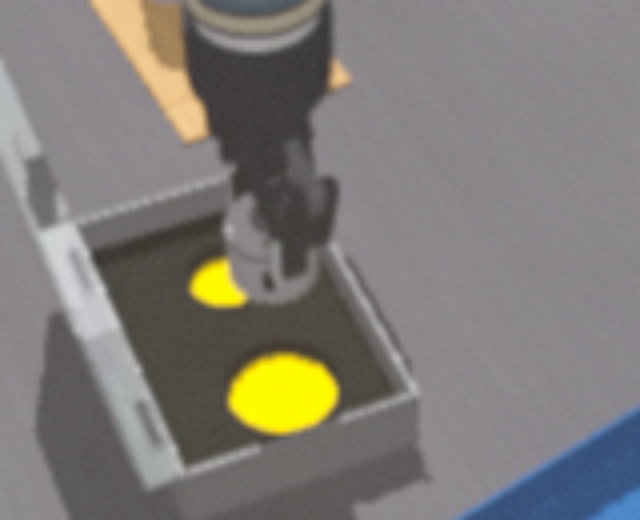

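>>> arm_command(series=[[[0, 0, 0, 0], [0, 0, 0, 0]]])

```text
t: 23.1
tcp_pos: [0.5663, 0.0438, 0.1419]
tool_rot: [0.5, 0.5, -0.5, 0.5]
force: [0.1, -1.2, -1.0]
finger_gap: 0.57
```

>>> arm_command(series=[[[35, 0, 0, 0], [35, 0, 0, 0], [25, 0, 0, 0], [10, 0, 0, 0], [5, 0, 0, 0], [2, 0, 0, 0], [0, 0, 0, 0], [0, 0, 0, 0]]])

```text
t: 23.9
tcp_pos: [0.5682, 0.0424, 0.031]
tool_rot: [0.501, 0.499, -0.5, 0.501]
force: [-0.8, 0.7, -1.0]
finger_gap: 0.567
```

>>> arm_command(series=[[[1, 0, 0, 0], [0, 0, 0, 0]]])

```text
t: 24.1
tcp_pos: [0.5682, 0.0422, 0.0303]
tool_rot: [0.501, 0.499, -0.5, 0.5]
force: [-0.5, -0.0, 5.2]
finger_gap: 0.565
```

>>> arm_command(series=[[[0, 0, 0, 0], [0, 0, 0, 0], [0, 0, 0, 0], [-13, 0, 0, 0], [-30, 0, 0, 0], [-40, 0, 0, 0], [-30, 0, 0, 0], [0, -9, -40, 0], [0, -11, -45, 0], [0, -11, -45, 0]]], jaw=75)

```text
t: 25.1
tcp_pos: [0.5363, 0.1734, 0.1433]
tool_rot: [0.501, 0.499, -0.5, 0.5]
force: [0.9, 0.1, -0.1]
finger_gap: 0.75
```

>>> arm_command(series=[[[0, -11, -45, 0], [0, -11, -45, 0], [0, -11, -40, 0], [0, -11, -34, 0], [0, -6, -20, 0], [0, 0, 0, 0], [0, 0, 0, 0], [0, 0, 0, 0]]], jaw=60)

```text
t: 25.9
tcp_pos: [0.4868, 0.3556, 0.1421]
tool_rot: [-0.5, -0.499, 0.501, -0.5]
force: [0.3, -0.0, -0.4]
finger_gap: 0.6
```

```bash
python3 - <<'E'
from h import *
print(p2w("scene",[400.1,300.35],.045))
go([485,357,140],[485,357,21])
b=snapshot("scene")
A=b[150:250,230:350];B=b[225:325,330:450]
cv2.imwrite("pics/c11.png",cv2.resize(np.hstack([A,B]),None,fx=3.3,fy=3.3)[:,:,::-1])
E
```

```text
[0.4835408  0.35609134 0.045     ]
t 25.9 tcp [486.8 355.6 142.1] gap 0.6 F [ 0.3 -0.  -0.4] q1,q6 [0.45 2.02]
jaw dir -90.12 x [ 0. -0. -1.]
[485. 357. 140.] -> [ 2.1 -1.8 -1.4]
[485. 357.  21.] -> [119.  -0.  -0.]
```

View pics/c11.png

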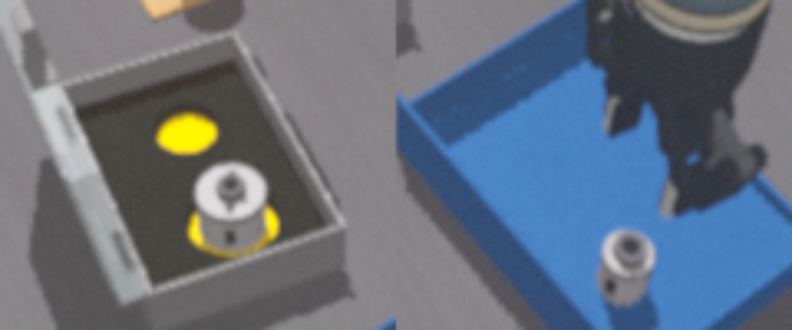

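>>> arm_command(series=[[[40, 0, 0, 0], [40, 0, 0, 0], [25, 0, 0, 0], [10, 0, 0, 0], [3, 0, 0, 0], [0, 0, 0, 0], [0, 0, 0, 0]]])

```text
t: 26.65
tcp_pos: [0.4877, 0.3568, 0.0253]
tool_rot: [0.501, 0.499, -0.499, 0.5]
force: [0.9, 0.5, -0.1]
finger_gap: 0.599
```

>>> arm_command(series=[[[0, 0, 0, 0], [0, 0, 0, 0], [0, 0, 0, 0], [0, 0, 0, 0], [0, 0, 0, 0], [0, 0, 0, 0], [0, 0, 0, 0]]], jaw=0, force=40)

```text
t: 27.35
tcp_pos: [0.4874, 0.357, 0.0253]
tool_rot: [0.501, 0.499, -0.499, 0.5]
force: [0.3, -0.2, 6.6]
finger_gap: 0.343
```

>>> arm_command(series=[[[-10, 0, 0, 0], [-35, 0, 0, 0], [-45, 0, 0, 0], [-38, 2, 20, 0], [0, 9, 40, 0], [0, 9, 45, 0], [0, 9, 45, 0], [0, 9, 45, 0], [0, 9, 45, 0], [0, 9, 45, 0]]])

```text
t: 28.35
tcp_pos: [0.542, 0.0698, 0.1524]
tool_rot: [0.5, 0.5, -0.5, 0.5]
force: [0.7, -0.7, -1.0]
finger_gap: 0.349
```

>>> arm_command(series=[[[0, 9, 45, 0], [0, 9, 45, 0], [0, 1, 25, 0], [0, 0, 12, 0], [0, 0, 0, 0], [0, 0, 0, 0], [0, 0, 0, 0]]])

```text
t: 29.05
tcp_pos: [0.5605, -0.0537, 0.1518]
tool_rot: [0.5, 0.501, -0.5, 0.5]
force: [0.9, -0.3, -1.3]
finger_gap: 0.35
```

```bash
python3 - <<'E'
from h import *
go([560.5,-54.7,149],[560.5,-54.7,26.5])
b=snapshot("scene")
cv2.imwrite("pics/c12.png",cv2.resize(b[120:250,230:390],None,fx=3,fy=3)[:,:,::-1])
E
```

```text
t 29.05 tcp [560.5 -53.7 151.8] gap 0.35 F [ 0.9 -0.3 -1.3] q1,q6 [-0.29  1.28]
jaw dir -89.96 x [-0.001  0.001 -1.   ]
[560.5 -54.7 149. ] -> [2.8 0.  1. ]
[560.5 -54.7  26.5] -> [1.225e+02 1.000e-01 1.000e-01]
```

View pics/c12.png

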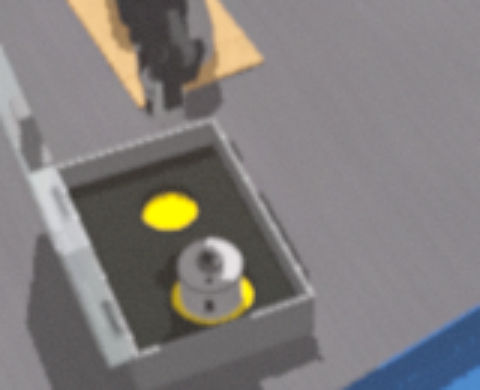

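>>> arm_command(series=[[[40, 0, 0, 0], [40, 0, 0, 0], [25, 0, 0, 0], [10, 0, 0, 0], [5, 0, 0, 0], [2, 0, 0, 0], [1, 0, 0, 0], [0, 0, 0, 0], [0, 0, 0, 0]]])

```text
t: 30.0
tcp_pos: [0.5616, -0.0554, 0.0303]
tool_rot: [0.501, 0.499, -0.5, 0.5]
force: [-2.0, 3.2, 5.3]
finger_gap: 0.348
```

>>> arm_command(series=[[[0, 0, 0, 0], [0, 0, 0, 0], [0, 0, 0, 0], [-13, 0, 0, 0], [-35, 0, 0, 0], [-45, 0, 0, 0], [-45, 0, 0, 0], [-45, 0, 0, 0], [-45, 0, 0, 0], [-15, 0, 0, 0]]], jaw=58)

```text
t: 31.0
tcp_pos: [0.5633, -0.0563, 0.2782]
tool_rot: [0.502, 0.496, -0.499, 0.503]
force: [0.1, -0.4, -0.3]
finger_gap: 0.577
```

>>> arm_command(series=[[[0, 44, -14, 0], [0, 44, -14, 0], [0, 44, -15, 0], [0, 0, 0, 0.061], [0, 0, 0, 0], [0, 0, 0, 0], [0, 0, 0, 0]]])

```text
t: 31.7
tcp_pos: [0.6921, -0.013, 0.2724]
tool_rot: [-0.515, -0.484, 0.515, -0.484]
force: [-0.7, -0.2, 0.1]
finger_gap: 0.579
```

```bash
python3 - <<'E'
from h import *
go([694,-12,199])
b=snapshot("scene")
cv2.imwrite("pics/c13.png",cv2.resize(b[80:250,220:380],None,fx=3,fy=3)[:,:,::-1])
E
```

```text
t 31.7 tcp [692.1 -13.  272.4] gap 0.579 F [-0.7 -0.2  0.1] q1,q6 [-0.18  1.45]
jaw dir -93.55 x [-0. -0. -1.]
[694. -12. 199.] -> [73.4  1.8 -1.2]
```

View pics/c13.png

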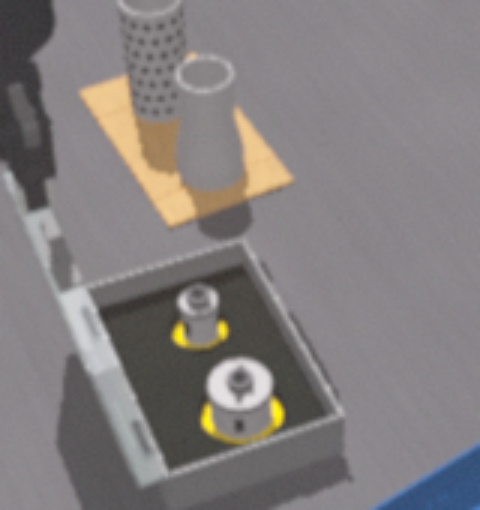

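>>> arm_command(series=[[[30, 0, 0, 0], [30, 0, 0, 0], [11, 1, 0, 0], [3, 0, 0, 0], [0, 0, 0, 0], [0, 0, 0, 0]]])

```text
t: 32.35
tcp_pos: [0.6951, -0.0131, 0.1996]
tool_rot: [0.516, 0.483, -0.515, 0.485]
force: [-0.0, -0.4, -0.2]
finger_gap: 0.582
```

>>> arm_command(series=[[[0, 0, 0, 0], [0, 0, 0, 0], [0, 0, 0, 0], [0, 0, 0, 0], [0, 0, 0, 0], [0, 0, 0, 0]]], jaw=0, force=40)

```text
t: 32.95
tcp_pos: [0.6949, -0.0118, 0.1994]
tool_rot: [0.516, 0.484, -0.514, 0.485]
force: [0.2, 3.2, 5.8]
finger_gap: 0.266
```

>>> arm_command(series=[[[-1, -5, 0, 0], [-3.5, -21, 0, 0], [-1, -21.5, 0, 0], [1.5, -21.5, 0, 0], [4.5, -21, 0, 0], [7, -20.5, 0, 0], [9.5, -19, 0, 0], [12, -18, 0, 0], [14, -16.5, 0, 0], [16, -14.5, 0, 0]]])

```text
t: 33.95
tcp_pos: [0.5159, -0.0009, 0.14]
tool_rot: [0.516, 0.483, -0.514, 0.485]
force: [2.5, 4.8, 4.4]
finger_gap: 0.262
```

>>> arm_command(series=[[[17.5, -12.5, 0, 0], [19, -10, 0, 0], [20, -8, 0, 0], [15, -4, 0, 0], [10, -1.5, 0, 0], [9, -1, 0, 0], [5, -1, 0, 0], [2, 0, 0, 0], [0, 0, 0, 0], [0, 0, 0, 0]]])

```text
t: 34.95
tcp_pos: [0.4766, 0.0015, 0.0433]
tool_rot: [-0.515, -0.485, 0.515, -0.484]
force: [-4.1, 6.0, 21.5]
finger_gap: 0.269
```

```bash
python3 - <<'E'
from h import *
go([477,0,38])
E
```

```text
t 34.95 tcp [476.6   1.5  43.3] gap 0.269 F [-4.1  6.  21.5] q1,q6 [-0.23  1.4 ]
jaw dir -93.5 x [-0.001  0.    -1.   ]
[477.   0.  38.] -> [5.3 0.5 1.4]
```

>>> arm_command(series=[[[0, 0, 0, 0], [0, 0, 0, 0], [0, 0, 0, 0], [0, 0, 0, 0], [-15, 0, 0, 0], [-43, 0, 0, 0], [-45, 0, 0, 0], [-45, 0, 0, 0], [-43, 0, 0, -0.061], [0, 0, 0, 0]]], jaw=60)

```text
t: 35.95
tcp_pos: [0.4818, -0.0003, 0.2376]
tool_rot: [0.502, 0.496, -0.498, 0.504]
force: [0.1, -0.4, -0.8]
finger_gap: 0.6
```

>>> arm_command(series=[[[0, -3, 45, 0], [0, -3, 45, 0], [0, -3, 45, 0], [0, 0, 45, 0], [0, 0, 45, 0], [0, 0, 25, 0], [0, 0, 0, 0], [0, 0, 0, 0], [0, 0, 0, 0]]], jaw=100)

```text
t: 36.85
tcp_pos: [0.468, -0.2478, 0.2315]
tool_rot: [0.5, 0.501, -0.5, 0.499]
force: [0.4, 0.3, -0.3]
finger_gap: 0.994
```

```bash
python3 - <<'E'
from h import *
go([467,-249,230],[467,-249,85])
b=snapshot("scene"); a=snapshot("top")
A=cv2.resize(a[130:250,290:420],None,fx=3,fy=3);B=cv2.resize(b[60:220,220:360],(315,360))
cv2.imwrite("pics/c14.png",np.hstack([A,B])[:,:,::-1])
E
```

```text
t 36.85 tcp [ 468.  -247.8  231.5] gap 0.994 F [ 0.4  0.3 -0.3] q1,q6 [-0.7   0.87]
jaw dir -90.03 x [-0.002  0.002 -1.   ]
[ 467. -249.  230.] -> [ 1.5 -1.   1.2]
[ 467. -249.   85.] -> [145.    0.3   0.3]
```

View pics/c14.png

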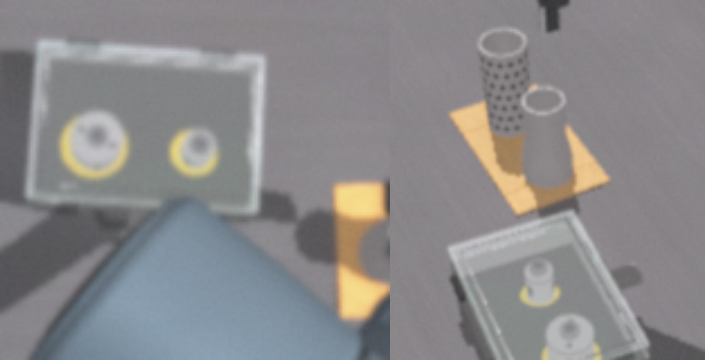

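>>> arm_command(series=[[[40, -1, 0, 0], [45, 0, 0, 0], [35, 0, 0, 0], [20, 0, 0, 0], [6, 0, 0, 0], [0, 0, 0, 0], [0, 0, 0, 0]]])

```text
t: 37.65
tcp_pos: [0.4685, -0.2495, 0.0874]
tool_rot: [0.5, 0.499, -0.5, 0.501]
force: [0.3, 0.3, 1.0]
finger_gap: 1.0
```

>>> arm_command(series=[[[0, 0, 0, 0], [0, 0, 0, 0], [0, 0, 0, 0], [0, 0, 0, 0], [0, 0, 0, 0], [0, 0, 0, 0], [0, 0, 0, 0], [0, 0, 0, 0]]], jaw=0, force=40)

```text
t: 38.45
tcp_pos: [0.4682, -0.2491, 0.0876]
tool_rot: [0.501, 0.499, -0.5, 0.5]
force: [-0.3, 1.8, 5.2]
finger_gap: 0.602
```

>>> arm_command(series=[[[-20, 0, 0, 0], [-45, 0, 0, 0], [-45, 0, 0, 0], [-36, 0, -20, 0], [0, -5, -40, 0], [0, -5, -46, 0], [0, -5, -46, 0], [0, -5, -46, 0], [0, -5, -46, 0], [0, -5, -46, 0]]])

```text
t: 39.45
tcp_pos: [0.4367, 0.0424, 0.2321]
tool_rot: [-0.5, -0.5, 0.501, -0.499]
force: [1.1, -0.2, -4.0]
finger_gap: 0.598
```

>>> arm_command(series=[[[0, -5, -46, 0], [0, -5, -46, 0], [0, -5, -46, 0], [0, 0, -46, 0], [0, 0, -46, 0], [0, 0, -46, 0], [0, 0, -30, 0], [0, 0, -7, 0], [0, 0, 0, 0], [0, 0, 0, 0]]])

```text
t: 40.45
tcp_pos: [0.4226, 0.3524, 0.2317]
tool_rot: [-0.499, -0.5, 0.501, -0.5]
force: [0.3, 0.0, -4.5]
finger_gap: 0.596
```

```bash
python3 - <<'E'
from h import *
from h import pose
for _ in range(3): snapshot("top")
go([422,354,230])
E
```

```text
t 40.6 tcp [423.3 352.2 232.2] gap 0.598 F [ 0.5 -0.2 -4.5] q1,q6 [0.49 2.07]
jaw dir -90.17 x [-0.001 -0.001 -1.   ]
[422. 354. 230.] -> [ 2.2 -1.3 -1.8]
```

>>> arm_command(series=[[[45, 0, -1, 0], [45, 0, 0, 0], [30, 0, 0, 0], [15, 0, 0, 0], [7, 0, 0, 0], [3, 0, 0, 0], [1, 0, 0, 0], [0, 0, 0, 0], [0, 0, 0, 0]]])

```text
t: 41.5
tcp_pos: [0.4241, 0.3551, 0.0874]
tool_rot: [0.501, 0.499, -0.5, 0.5]
force: [-0.2, 0.1, -4.8]
finger_gap: 0.598
```

>>> arm_command(series=[[[1, 0, 0, 0], [1, 0, 0, 0], [0, 0, 0, 0]]])

```text
t: 41.8
tcp_pos: [0.4245, 0.3554, 0.0867]
tool_rot: [0.501, 0.499, -0.499, 0.5]
force: [-1.7, -0.1, 7.6]
finger_gap: 0.596
```

Touching. Release and go for the perforated tube.

>>> arm_command(series=[[[0, 0, 0, 0], [0, 0, 0, 0], [0, 0, 0, 0], [0, 0, 0, 0], [-20, 0, 0, 0], [-45, 0, 0, 0], [-45, 0, 0, 0], [-39, 0, 0, 0], [0, 6, 45, 0], [0, 6, 47, 0]]], jaw=100)

```text
t: 42.8
tcp_pos: [0.4362, 0.263, 0.235]
tool_rot: [0.501, 0.5, -0.498, 0.501]
force: [0.8, -0.0, -1.1]
finger_gap: 1.0
```

>>> arm_command(series=[[[0, 6, 47, 0], [0, 6, 47, 0], [0, 6, 47, 0], [0, 6, 47, 0], [0, 6, 47, 0], [0, 6, 47, 0], [0, 0, 47, 0], [0, 0, 47, 0], [0, 0, 47, 0], [0, 0, 47, 0]]])

```text
t: 43.8
tcp_pos: [0.4703, -0.2092, 0.2332]
tool_rot: [0.5, 0.5, -0.5, 0.5]
force: [1.4, -0.2, 0.5]
finger_gap: 1.002
```

```bash
cat > rim.py <<'E'
from h import *
from scipy.ndimage import map_coordinates
from scipy.optimize import minimize
REF={n:cv2.imread(f"pics/{n}0.png")[:,:,::-1] for n in("scene","top")}
def rim(n,im,xy,z,r):
    "rim centre: maximise brightness on the projected top ring (mid-wall), against just inside and outside"
    g=im.astype(float).mean(2); a=np.linspace(0,2*np.pi,120)
    def ring(c,r): 
        P=np.c_[c[0]+r*np.cos(a),c[1]+r*np.sin(a),0*a+z]; uv=w2p(n,P); return map_coordinates(g,[uv[:,1],uv[:,0]],order=1).mean()
    f=lambda c: -(2*ring(c,r-.0015)-ring(c,r-.006))
    best=min(((f((xy[0]+i,xy[1]+j)),xy[0]+i,xy[1]+j) for i in np.arange(-.012,.0121,.001) for j in np.arange(-.012,.0121,.001)))
    o=minimize(f,best[1:],method="Nelder-Mead",options=dict(initial_simplex=[best[1:],(best[1]+.001,best[2]),(best[1],best[2]+.001)]))
    return o.x.round(4)
E
python3 - <<'E'
from rim import *
im={n:snapshot(n) for n in("top","scene")}
for n in im:
    cv2.imwrite(f"pics/{n}_r.png",im[n][:,:,::-1])
    print(n,"red before",rim(n,REF[n],(.4223,.3541),.118,.026),"now",rim(n,im[n],(.4223,.3541),.118,.026))
    print(n,"perf before",rim(n,REF[n],(.4413,.245),.133,.030))
go([470,-359,230])
E
```

```text
top red before [0.4219 0.3533] now [0.4194 0.3562]Traceback (most recent call last):
  File "<stdin>", line 6, in <module>
  File "rim.py", line 11, in rim
    best=min(((f((xy[0]+i,xy[1]+j)),xy[0]+i,xy[1]+j) for i in np.arange(-.012,.0121,.001) for j in np.arange(-.012,.0121,.001)))
  File "rim.py", line 11, in <genexpr>
    best=min(((f((xy[0]+i,xy[1]+j)),xy[0]+i,xy[1]+j) for i in np.arange(-.012,.0121,.001) for j in np.arange(-.012,.0121,.001)))
               ~^^^^^^^^^^^^^^^^^^^
  File "rim.py", line 10, in <lambda>
    f=lambda c: -(2*ring(c,r-.0015)-ring(c,r-.006))
                                    ~~~~^^^^^^^^^^
  File "rim.py", line 9, in ring
    P=np.c_[c[0]+r*np.cos(a),c[1]+r*np.sin(a),0*a+z]; uv=w2p(n,P); return map_coordinates(g,[uv[:,1],uv[:,0]],order=1).mean()
                                                         ~~~^^^^^
  File "h.py", line 6, in w2p
    p,f=K(n); P=np.atleast_2d(P); T=np.linalg.inv(p["extrinsics"]); c=P@T[:3,:3].T+T[:3,3]
        ~^^^
  File "h.py", line 4, in K
    p=camera_params(n); f=200/np.tan(np.radians(p["fovy"]/2)); return p,f
ValueError: time passes only in moves, steps and waits
```

```bash
sed -i 's/^def K(n):/import functools\n@functools.cache\ndef K(n):/' h.py; python3 - <<'E'
from rim import *
im={n:snapshot(n) for n in("top","scene")}
for n in im:
    cv2.imwrite(f"pics/{n}_r.png",im[n][:,:,::-1])
    print(n,"red before",rim(n,REF[n],(.4223,.3541),.118,.026),"now",rim(n,im[n],(.4223,.3541),.118,.026))
    print(n,"perf before",rim(n,REF[n],(.4413,.245),.133,.030),"on card",rim(n,im[n],(.4695,-.358),.134,.030))
go([470,-359,230])
E
```

```text
top red before [0.4219 0.3533] now [0.4194 0.3562]
top perf before [0.4423 0.2436] on card [ 0.4611 -0.3597]
scene red before [0.4211 0.3543] now [0.4184 0.3573]
scene perf before [0.4411 0.2449] on card [ 0.4699 -0.3568]
t 44.0 tcp [ 470.2 -208.1  232.9] gap 0.997 F [-0.4 -0.1 -0.2] q1,q6 [-0.63  0.94]
jaw dir -90.23 x [-0.001  0.001 -1.   ]
[ 470. -359.  230.] -> [  2.7   0.4 150.9]
```

>>> arm_command(series=[[[0, 0, 45, 0], [0, 0, 45, 0], [0, 0, 40, 0], [0, 0, 19.5, 0], [30, 0, 0, 0], [45, 0, 0, 0], [35, 0, 0, 0], [20, 0, 0, 0], [5, 0, 0, 0], [0, 0, 0, 0]]])

```text
t: 45.0
tcp_pos: [0.4706, -0.355, 0.0978]
tool_rot: [0.5, 0.501, -0.5, 0.499]
force: [0.1, -1.2, 0.2]
finger_gap: 1.003
```

>>> arm_command(series=[[[0, 0, 0, 0], [0, 0, 0, 0], [0, 0, 0, 0], [0, 0, 0, 0], [0, 0, 0, 0], [0, 0, 0, 0], [0, 0, 0, 0], [0, 0, 0, 0]]], jaw=0, force=40)

```text
t: 45.8
tcp_pos: [0.4714, -0.3572, 0.1002]
tool_rot: [0.501, 0.499, -0.5, 0.501]
force: [0.2, 1.6, 6.3]
finger_gap: 0.672
```

>>> arm_command(series=[[[-20, 0, 0, 0], [-45, 0, 0, 0], [-45, 0, 0, 0], [-25, 0, -20, 0], [0, -4, -40, 0], [0, -4, -46, 0], [0, -4, -46, 0], [0, -4, -46, 0], [0, -4, -46, 0], [0, -4, -46, 0]]])

```text
t: 46.8
tcp_pos: [0.4457, -0.0649, 0.2331]
tool_rot: [-0.5, -0.5, 0.501, -0.499]
force: [0.2, 0.4, -4.8]
finger_gap: 0.68
```

>>> arm_command(series=[[[0, -5, -46, 0], [0, 0, -46, 0], [0, 0, -46, 0], [0, 0, -46, 0], [0, 0, -46, 0], [0, 0, -46, 0], [0, 0, -30, 0], [0, 0, -6, 0], [0, 0, 0, 0], [0, 0, 0, 0]]])

```text
t: 47.8
tcp_pos: [0.4417, 0.2442, 0.2329]
tool_rot: [-0.5, -0.5, 0.501, -0.5]
force: [-0.5, 0.2, -4.2]
finger_gap: 0.677
```

>>> arm_command(series=[[[45, 0, 0, 0], [40, 0, 0, 0], [25, 0, 0, 0], [15, 0, 0, 0], [7, 0, 0, 0], [3, 0, 0, 0], [1, 0, 0, 0], [0, 0, 0, 0], [0, 0, 0, 0]]])

```text
t: 48.7
tcp_pos: [0.4419, 0.2436, 0.0992]
tool_rot: [-0.5, -0.499, 0.501, -0.5]
force: [-2.6, -3.3, 5.1]
finger_gap: 0.677
```

>>> arm_command(series=[[[0, 0, 0, 0], [0, 0, 0, 0], [0, 0, 0, 0], [0, 0, 0, 0], [-20, 0, 0, 0], [-45, 0, 0, 0], [-45, 0, 0, 0], [-25, 0, 0, 0], [0, 3, 45, 0], [0, 3, 47, 0]]], jaw=100)

```text
t: 49.7
tcp_pos: [0.449, 0.1534, 0.2337]
tool_rot: [0.5, 0.5, -0.498, 0.502]
force: [0.9, -0.4, -0.3]
finger_gap: 0.999
```

>>> arm_command(series=[[[0, 3, 47, 0], [0, 3, 47, 0], [0, 3, 47, 0], [0, 0, 47, 0], [0, 0, 47, 0], [0, 0, 47, 0], [0, 0, 0, 0], [0, 0, 0, 0]]])

```text
t: 50.5
tcp_pos: [0.4566, -0.1297, 0.2321]
tool_rot: [0.501, 0.499, -0.501, 0.499]
force: [-0.6, 0.1, 0.2]
finger_gap: 0.995
```

```bash
python3 - <<'E'
from rim import *
im={n:snapshot(n) for n in("top","scene")}
for n in im:
    cv2.imwrite(f"pics/{n}_s.png",im[n][:,:,::-1])
    print(n,"red before",rim(n,REF[n],(.4223,.3541),.118,.026),"now",rim(n,im[n],(.4223,.3541),.118,.026))
    print(n,"perf before",rim(n,REF[n],(.4413,.245),.133,.030),"now",rim(n,im[n],(.4413,.245),.133,.030))
go([420,357,230])
E
```

```text
top red before [0.4219 0.3533] now [0.4192 0.3561]
top perf before [0.4423 0.2436] now [0.44   0.2428]
scene red before [0.4211 0.3543] now [0.4184 0.3573]
scene perf before [0.4411 0.2449] now [0.439  0.2437]
t 50.6 tcp [ 456.3 -127.7  232.1] gap 1.0 F [-0.3 -0.1 -0.2] q1,q6 [-0.51  1.06]
jaw dir -90.04 x [-0.001  0.001 -1.   ]
[420. 357. 230.] -> [   2.6  -36.6 -484.7]
```

>>> arm_command(series=[[[0, -4, -47, 0], [0, -4, -47, 0], [0, -4, -47, 0], [0, -4, -47, 0], [0, -4, -47, 0], [0, -4, -47, 0], [0, -4, -47, 0], [0, -4, -47, 0], [0, -4, -47, 0], [0, 0, -47, 0]]])

```text
t: 51.6
tcp_pos: [0.4183, 0.3445, 0.2323]
tool_rot: [0.499, 0.501, -0.5, 0.501]
force: [1.6, -0.1, 1.2]
finger_gap: 1.004
```

>>> arm_command(series=[[[0, 0, -15, 0], [0, 0, 0, 0], [30, 0, 0, 0], [45, 0, 0, 0], [40, 0, 0, 0], [22, 0, 0, 0], [8, 0, 0, 0], [0, 0, 0, 0], [0, 0, 0, 0]]])

```text
t: 52.5
tcp_pos: [0.4221, 0.3562, 0.0885]
tool_rot: [0.501, 0.499, -0.5, 0.5]
force: [-0.2, 1.0, 0.1]
finger_gap: 1.001
```

>>> arm_command(series=[[[0, 0, 0, 0], [0, 0, 0, 0], [0, 0, 0, 0], [0, 0, 0, 0], [0, 0, 0, 0], [0, 0, 0, 0], [0, 0, 0, 0], [0, 0, 0, 0]]], jaw=0, force=40)

```text
t: 53.3
tcp_pos: [0.4222, 0.3569, 0.0889]
tool_rot: [0.501, 0.499, -0.499, 0.5]
force: [-1.1, 0.9, 5.9]
finger_gap: 0.596
```

>>> arm_command(series=[[[-6, 0, 0, 0], [0, 3, 3, 0], [0, 0, 0, 0], [4, 0, 0, 0], [2, 0, 0, 0], [0, 0, 0, 0], [0, 0, 0, 0]]])

```text
t: 54.0
tcp_pos: [0.4247, 0.3534, 0.0888]
tool_rot: [0.501, 0.5, -0.5, 0.5]
force: [-1.7, -1.8, 9.7]
finger_gap: 0.598
```

>>> arm_command(series=[[[0, 0, 0, 0], [0, 0, 0, 0], [0, 0, 0, 0], [0, 0, 0, 0], [-20, 0, 0, 0], [-45, 0, 0, 0], [-45, 0, 0, 0], [-35, 0, 0, 0], [0, 4, 45, 0], [0, 4, 47, 0]]], jaw=100)

```text
t: 55.0
tcp_pos: [0.4331, 0.2615, 0.2338]
tool_rot: [0.501, 0.5, -0.498, 0.501]
force: [0.6, -1.4, -0.7]
finger_gap: 0.997
```

>>> arm_command(series=[[[0, 4, 47, 0], [0, 4, 47, 0], [0, 4, 47, 0], [0, 4, 47, 0], [0, 4, 47, 0], [0, 4, 47, 0], [0, 4, 47, 0], [0, 0, 47, 0], [0, 0, 0, 0], [0, 0, 0, 0]]])

```text
t: 56.0
tcp_pos: [0.4595, -0.1157, 0.232]
tool_rot: [0.501, 0.499, -0.501, 0.498]
force: [0.3, 1.2, -0.2]
finger_gap: 1.003
```

```bash
python3 - <<'E'
from rim import *
im={n:snapshot(n) for n in("top","scene")}
for n in im:
    cv2.imwrite(f"pics/{n}_t.png",im[n][:,:,::-1])
    print(n,"red before",rim(n,REF[n],(.4223,.3541),.118,.026),"now",rim(n,im[n],(.4223,.3541),.118,.026))
    print(n,"perf before",rim(n,REF[n],(.4413,.245),.133,.030),"now",rim(n,im[n],(.4413,.245),.133,.030))
    # lid shut: compare case rim region with the first picture
    u,v,w,h={"top":(300,142,80,25),"scene":(245,150,92,40)}[n]
    print("case diff",np.abs(im[n][v:v+h,u:u+w].astype(int)-REF[n][v:v+h,u:u+w]).mean().round(1))
go()
E
```

```text
top red before [0.4219 0.3533] now [0.4213 0.3527]
top perf before [0.4423 0.2436] now [0.4402 0.2427]
case diff 2.1
scene red before [0.4211 0.3543] now [0.4204 0.3537]
scene perf before [0.4411 0.2449] now [0.4385 0.2443]
case diff 3.8
t 56.1 tcp [ 459.2 -113.7  232. ] gap 0.999 F [0.2 0.5 0.1] q1,q6 [-0.48  1.09]
jaw dir -90.04 x [-0.001  0.001 -1.   ]
```

```bash
python3 -c "
from station import ticket
print(ticket.sign_off())"
```

```text
the job is handed in; nothing more can be done
None
```

The job is done and handed in at about 56 s of robot time, with the arm clear of everything.

I stood both pipe pieces on the cardboard, opened the lid, and put the large saw in the large pocket and the small saw in the small one. I then shut the lid and put both pipes back in the tray.

**Last checks:**
- **Saws:** the pictures show both upright, boss up, in the pockets that fit them, the last of them through the shut lid.
- **Lid:** it took 21 N of down-force at the tab on closing. In both cameras the case area looks nearly the same as at the start, with differences of 2 to 4 grey levels.
- **Reducer:** it first came back about 4 mm off its spot, so I regripped it. Both cameras now put it within 1 mm.
- **Perforated tube:** both cameras put it about 2.5 mm off its original spot, mostly in x. I left it there.

Two things disagreed slightly. The measured tool height read 2 to 5 mm above the commanded height. One position reading, the tube on the cardboard from the top camera, was off and I ignored it because the arm was probably blocking the view.

I had used all 16 picture views before the pipes went back. The return placements were checked by measuring the images in code rather than by eye.

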